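# Clear the wind box rim, line up the cover's fastener and hold it on its seal

### The job

I have raked out the wind box of the forge blower: put the two lumps of clinker left on its rim into the ash bin, then tip the open cover down over the box. Turn the yellow wing of the cover's quarter-turn fastener clockwise until the slot in its stud is in line with the cross wire in the rim (wing in line with the yellow marks), and press the cover fully home on its rubber seal. Finish while still holding it pressed down, because I will do up the corner screws as you hold, and leave the other tools and stock on the bench where they are.

Things in the scene. Friction and masses are not known exactly. Their poses are not given: they have to be found in the camera images.
- windbox: green steel wind box (fixed), 240 mm along x, y = -105..110 mm, flat top rim at z = 100 mm; origin on the bench below its middle, z up. Opening x = -65..65, y = -30..55 mm; clinker lies on the rim beside it at x = +-95 mm. Rubber bulb seal along y = -43 mm stands 9 mm above the rim. Duct (90 mm high) on the +y side to a blower 255 mm high from y = 325 mm on; blast pipe, 85 mm high, on the +x side.
- wire (a point): middle of the 4 mm steel cross wire in a 26 mm square hole in the wind box's rim, at x = 0, y = -65 mm of the box; the wire runs along the point's y axis (across the box, from hinge to free edge), its top 4 mm below the rim's top. The fastener's stud enters here.
- cover (a joint): angle of the grey steel cover on its hinge, rad: 0 fully home at its stop, 1.57 upright, 1.95 open stop. Starts 1.45 to 1.7, held by friction; below about 1.1 it sinks shut by itself in 2 s. Rests at about 0.075 with the stud across the wire, at about 0.03 on the springy seal once lined up. At the wing 5 to 6 N press it below 0.015, 9 N to 0 (twice that if a tight grip stops the wing tilting); let go, it springs back.
- cover_hinge (a point): middle of the cover's hinge axis, at x = 0, y = 90, z = 106 mm in the frame of the wind box, whose axes it shares; the hinge axis runs along x. The cover is 204 mm long along it, 180 mm wide from axis to free edge, 3 mm thick, about 0.57 kg.
- cover_edge (a point): middle of the cover's free edge on its outer face, 180 mm from the hinge axis; moves with the cover. y points from the free edge to the hinge, z out of the outer face (up when shut, away from the opening when open), x along the hinge. Screw heads 85 mm either side of the middle; away from these and the wing the outer face is clear to push on.
- fastener (a joint): turn of the quarter-turn fastener in the cover, rad: 0 = slot and yellow wing in line with the wire and the yellow marks; positive is anticlockwise seen from outside (above, when shut). Starts between 0.7 and 1.35: turn it clockwise back to 0. The slot passes over the wire within about 0.2 either way. Range -0.8 to 1.6, no stop at 0; it stays where it is left (friction 0.025 N m).
- wing (a point): middle of the fastener's yellow wing head, 155 mm from the hinge axis on the cover's middle line. The wing is 42 mm long along this point's y axis and 9 mm thick along x; z points out of the cover. Its top is 10 mm beyond this point, the cover's face 22 mm behind it (a 30 mm round flange lies between, 4 mm thick). The stud's slot below is parallel to the wing.
- clinker_a: lump of clinker (dark, rough furnace slag) about 36 x 28 x 27 mm, about 35 g, flat underneath; origin at the centre of its underside, x along its 36 mm length, z up. It starts on the near rim of the wind box; take it across its 28 mm width.
- clinker_b: lump of clinker (dark, rough furnace slag) about 36 x 28 x 27 mm, about 35 g, flat underneath; origin at the centre of its underside, x along its 36 mm length, z up. It starts on the far rim of the wind box; take it across its 28 mm width.
- ash_bin: open steel ash bin (fixed) 170 mm along its x, 130 mm along its y, 80 mm high, 3 mm walls; origin at the centre of its underside, z up.
- hammer: cross-peen hammer, 280 mm long, loose on the bench; not part of the job, leave it where it lies. Origin at or near its middle underneath.
- wire_brush: wire brush, 200 mm long, loose on the bench; not part of the job, leave it where it lies. Origin at or near its middle underneath.
- cold_chisel: red cold chisel, 175 mm long, loose on the bench; not part of the job, leave it where it lies. Origin at or near its middle underneath.
- tongs: pair of dark smith's tongs, 330 mm long, loose on the bench; not part of the job, leave it where it lies. Origin at or near its middle underneath.
- flux_jar: jar with a steel cap, 72 mm across, 100 mm high, loose on the bench; not part of the job, leave it where it lies. Origin at or near its middle underneath.
- steel_billet: rusty steel billet, 140 x 30 x 20 mm, loose on the bench; not part of the job, leave it where it lies. Origin at or near its middle underneath.
Things that resemble listed ones, but are neither listed nor needed, are in the scene too. What is shaped like the clinker_a but orange or purple is not meant.

How it is judged:
By the outcome, as a careful person would: the job done as asked, in the order asked, and still so for the second after the job is handed in, while the arm keeps its last pose, push and grip.
It also fails if it takes over 72 s, if anything falls off the work surface, if the arm or the gripper's body presses on something with over 40 N, if the wrist force passes 120 N, or if a joint passes its speed limit or range.

### The arm

A 6-joint arm with a two-finger parallel gripper is mounted at the origin on the work surface. World frame = base frame: x ahead of the robot, y to its left, z up, the work surface at z = 0. Lengths are in mm, angles in rad, forces in N, time in s.
With the tool pointing down it reaches from about 275 to 850 mm from the base axis. Payload 5.2 kg.
Tool frame: the origin (TCP) lies between the finger pads; the fingertips stand 17 mm ahead of it and the grasp point (between the pads) lies 2 mm behind it; z points along the fingers, y is the direction in which the jaws open and shut (so a half turn about z gives the same grasp; the last joint's range is limited). The gripper opens to 85 mm and grips with 20 to 120 N. Pads are 22 mm wide; open, the fingers measure 114 mm over their backs; the gripper's body (76 mm by 85 mm) begins 54 mm behind the grasp point. The pads swing forward as they close: fully open they stand 13 mm farther back than shut.
Start: joints at [-1.546, 0.259, 1.535, -0, 1.348, -0.203], TCP at [124.23, -535.791, 248.31] pointing down, gripper open.
Joint ranges: [-3.14, 3.14], [-0.91, 2.08], [0.19, 2.58], [-1.22, 4.36], [0.22, 2.71], [-3.12, 3.12]. Speed limits (rad/s): [2.57, 2.57, 3.14, 3.14, 3.14, 3.14].

### API

Orientations are given as a rotation vector (axis times angle).
In Python, from workcell import status, camera, job, models gives the robot as it stands.
- The arm moves only by the tool arm_command, never from a script. Its argument "steps" is a list of rows, each a list of 7 numbers: the shift along the tool's x, y, z in cm, then the turn, a rotation vector about the tool's x, y, z in rad, then the gripper command: -1 is fully open, 1 is shut, values between are in proportion. A call has 1 to 20 rows; each row shifts and turns the pose as measured when the row begins, along the tool's axes as they then stand; what a row does not reach is not made up. A row lasts 1/8 s, in which the tool goes at most 62.5 mm and 10.7 degrees, less where a joint would pass 70% of its speed; a pose out of reach is approached as far as the arm can. A call is refused whole if a number of a shift passes 6.25 or a number of a turn 0.188, either way. A call with a gripper value outside its range is refused whole. The fingers move at their own pace and stop on an object; "squeeze" is the grip in N (left out, the last holds). Time passes only in rows, so rows that do not move let the fingers close. It gives the time, the measured TCP pose, the force and the opening at its end, in the units of the state.
- status.read_state(): the state, without advancing time (a new reading comes with each control period).
- camera(name): name is "scene" or "top" or "wrist"; returns a dict with "image" (400x640x3 uint8, blue, green, red), "range_z" (400x640 float32, mm along the optical axis (not along the pixel's ray), 0 where there is no reading), "mtx" (3x3 intrinsics, pixels), "R" (3x3) and "t" (3): a world point X has camera coordinates R X + t; the wrist camera has in their place "T_tool_cam" (4x4, takes a point from camera to tool coordinates, whose origin is the TCP and whose axes are the flange's). Camera axes: x right, y down, z forward; pixel columns grow to the right and rows downward; lengths in mm; the calibration is good to about 2 mm. A picture is of the moment at which its call begins: read the wrist's pose just before it.
- job.sign_off(): hands the job in, once; it reports no verdict.
Trained networks look in a picture, given as the dict that the camera call returned (one of the last four; its "shot" number tells which), for a name from the list of things; names that differ only in an ending like _2 or _b are one class to them, and where a whole thing is asked for, a point or a joint stands for the part that bears it (a point fixed in the world has none). Each returns a list of dicts, best first, with "confidence" (0 to 1); they miss things now and then, are a little off and sometimes report something else, mostly with a low value. They report only what shows in the picture. A call takes as long as a camera call. They do not tell look-alikes from the thing itself.
- models.boxes_of(picture, target): "position" ([row, column] as shares, 0 to 1, of the picture: columns of its width, rows of its height, amid what is visible of it).
- models.outline_of(picture, target): "region" (400x640 bool, what is visible of it) and "position" ([row, column] as shares, 0 to 1, of the picture: columns of its width, rows of its height, amid what is visible of it).
- models.landmark_of(picture, target): "position" ([row, column] as shares, 0 to 1, of the picture: columns of its width, rows of its height: a listed point, or the origin of a listed thing).
The state is a dict: "t": time; "joints": joint angles; "qvel": joint speeds; "tau": joint torques, N m; "tcp_pos": TCP position; "ee_rot": TCP orientation; "wrist_force": force on the tool from outside, world axes, zero at the start; "moment": the same for the moment, N m; "width": finger opening in mm.
Only numpy, scipy, OpenCV 4.12 (cv2) and the standard library are available. Lean on these libraries where they do the work, as an engineer would, in place of code of your own. Each camera call takes 0.05 s, during which the arm holds its last target.

## Working session

There is one attempt and no reset: what is moved stays moved. The work goes in short steps, Python scripts to look and compute and a tool call to move; the robot and the scene stay as the last step left them, time stands still between calls to the robot, and variables do not carry over. Pictures are saved under pics/ and viewed, and the job is handed in when it is done.

Besides the shell and the picture viewer there is one more tool, called after "Call:" as name(argument=value, ...), one argument or row to a line, values as JSON. arm_command: Moves the arm, as the interface text tells. Its arguments: {"type":"object","properties":{"steps":{"type":"array"},"squeeze":{"type":"number"}},"required":["steps"]}

```bash
ls; mkdir -p pics; python3 - <<'E'
from workcell import status, camera, job, models
import cv2, pickle
print(status.read_state())
for n in ("scene","top"):
    p=camera(n); cv2.imwrite(f"pics/{n}0.png",p["image"]); pickle.dump(p,open(f"{n}0.pkl","wb"))
    print(n,p["mtx"].tolist(),p["R"].tolist(),p["t"].tolist(),p["shot"])
    for k in ("windbox","wire","cover_hinge","cover_edge","wing","clinker_a","ash_bin"):
        print(k,[(([round(float(x),3) for x in d["position"]]),round(d["confidence"],2)) for d in models.landmark_of(p,k)][:6])
print(status.read_state()["t"])
E
```

```text
pics
{'t': 0.0, 'joints': array([-1.54579622e+00,  2.59347290e-01,  1.53605741e+00,  4.80332868e-06,
        1.34796217e+00, -2.02838427e-01]), 'qvel': array([-9.09245263e-05,  1.00648259e-03,  1.19532083e-03, -6.36940657e-04,
       -8.82297299e-04, -2.26696122e-04]), 'tau': array([ 1.12746889e-03, -4.46018386e+01, -2.90563202e+01, -2.48386485e-06,
        1.16881545e-02, -2.17680474e-05]), 'tcp_pos': array([ 124.22167046, -535.30448483,  247.48263487]), 'ee_rot': array([-3.11947437e+00, -3.56911842e-01, -2.54669199e-04]), 'wrist_force': array([0.13249353, 0.53853702, 0.37257377]), 'moment': array([-0.02187831, -0.00212959, -0.04039122]), 'width': 85.32089084124073}
scene [[436.6141255559283, 0.0, 323.43388089360076], [0.0, 436.6141255559283, 199.30030002898178], [0.0, 0.0, 1.0]] [[-0.34975377777053773, 0.9366913704184885, -0.016780092930946195], [0.6911087374604395, 0.2458797639574885, -0.6796409748404277], [-0.632487950826792, -0.24930386731806567, -0.7333529667214703]] [258.03680940321783, -278.7019962700389, 1590.2791250869657] 1
windbox [([0.606, 0.566], 0.76)]
wire [([0.526, 0
[... 286 characters left out ...]
362.7667724661516, 0.0, 320.81589336450344], [0.0, 362.7667724661516, 194.29102545315797], [0.0, 0.0, 1.0]] [[-0.009397314977800242, -0.9998137954327198, 0.016854225987200062], [-0.9924314473607324, 0.00726146696306171, -0.12258504552768998], [0.12243983322713843, -0.01787863417501354, -0.9923148903847742]] [-64.2827518814597, 531.0260747684399, 900.7383932812282] 2
windbox [([0.474, 0.432], 0.64)]
wire [([0.457, 0.467], 0.79)]
cover_hinge [([0.455, 0.363], 0.9)]
cover_edge [([0.438, 0.342], 0.87), ([0.557, 0.674], 0.22)]
wing [([0.436, 0.335], 0.74)]
clinker_a [([0.564, 0.445], 0.72), ([0.357, 0.453], 0.71), ([0.641, 0.436], 0.49), ([0.672, 0.48], 0.44)]
ash_bin [([0.568, 0.674], 0.94)]
0.8
```

View pics/scene0.png

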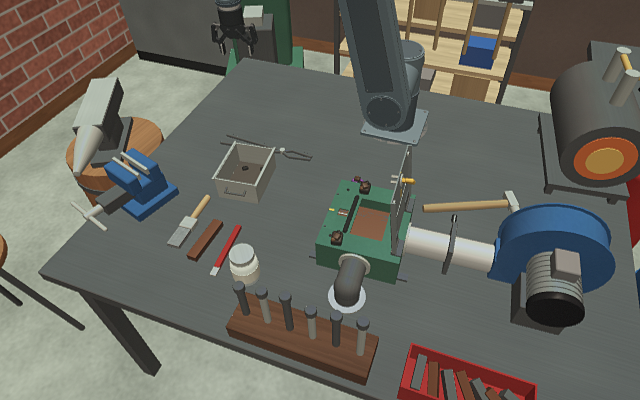

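View pics/top0.png

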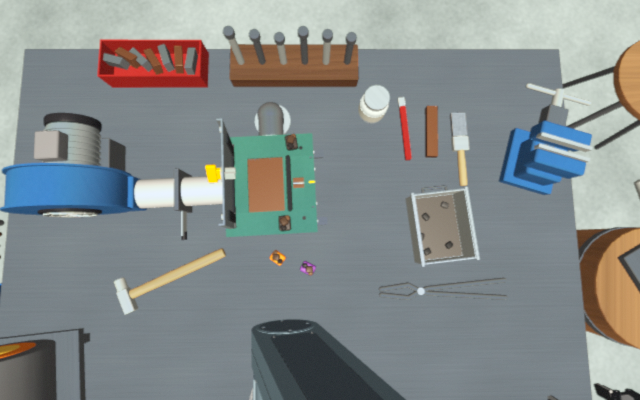

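The top view shows the box with its cover upright at columns 220–317. There are dark lumps on its rim at (row 223, col 285) near and (143, 291) far. The orange (257, 277) and purple (268, 308) lumps lie on the bench and are not meant. The bin is at (226, 446). Next I measure them.

```bash
cat > h.py <<'E'
import numpy as np, cv2, pickle
from scipy.spatial.transform import Rotation as Ro
def back(p,r,c,z=None,d=None):
    """pixel row,col -> world; at plane z or with depth d"""
    ray=np.linalg.inv(p["mtx"])@np.array([c,r,1.])
    R,t=p["R"],p["t"]; C=-R.T@t; w=R.T@ray
    if d is None: d=(z-C[2])/w[2]
    return C+w*d
def cloud(p,step=1):
    d=p["range_z"]; rr,cc=np.mgrid[0:400:step,0:640:step]; dd=d[::step,::step]
    ray=np.linalg.inv(p["mtx"])@np.stack([cc.ravel(),rr.ravel(),np.ones(rr.size)])
    X=(p["R"].T@(ray*dd.ravel()-p["t"][:,None])).T.reshape(*rr.shape,3)
    X[dd==0]=np.nan
    return X
def proj(p,X):
    q=p["mtx"]@(p["R"]@np.asarray(X,float)+p["t"]); return q[1]/q[2],q[0]/q[2]
def wristpose(p,s):
    T=np.eye(4);T[:3,:3]=Ro.from_rotvec(s["ee_rot"]).as_matrix();T[:3,3]=s["tcp_pos"]
    M=np.linalg.inv(T@p["T_tool_cam"]); p["R"]=M[:3,:3];p["t"]=M[:3,3]; return p
E
python3 - <<'E'
from h import *
p=pickle.load(open("top0.pkl","rb")); X=cloud(p)
im=p["image"]
# rim: green & z~100
g=(X[...,2]>90)&(X[...,2]<108)&(im[...,1]>im[...,2].astype(int)+20)
pts=X[g][:,:2]; print(len(pts),np.nanmedian(X[g][:,2]))
print("rect",cv2.minAreaRect(pts.astype(np.float32)))
for n,r,c,z in (("near cl",225,285,None),("far cl",143,290,None),("near",223,285,None)):
    print(n,X[r,c])
for n,(r,c),z in (("wire",(.457*400,.467*640),96),("hinge",(.455*400,.363*640),106),("bin",(.568*400,.674*640),0),("na",(.564*400,.445*640),100),("fa",(.357*400,.453*640),100)):
    print(n,back(p,r,c,z).round(1))
# bin rim
b=(X[...,2]>70)&(X[...,2]<90); b[:, :400]=0; b[:,490:]=0; b[:180]=0;b[275:]=0
print("bin",cv2.minAreaRect(X[b][:,:2].astype(np.float32)), np.median(X[b][:,2]))
# clinkers
for c0,r0 in ((285,222),(291,142)):
    m=np.zeros(g.shape,bool); m[r0-14:r0+15,c0-14:c0+15]=1; m&=(X[...,2]>110)&(X[...,2]<140)
    print("cl",m.sum(),X[m].mean(0),X[m][:,2].max(),cv2.minAreaRect(X[m][:,:2].astype(np.float32)))
cr=cv2.resize(im[110:260,190:340],None,fx=4,fy=4,interpolation=cv2.INTER_CUBIC); cv2.imwrite("pics/crop0.png",cr)
p=pickle.load(open("scene0.pkl","rb"));Xs=cloud(p)
cr=cv2.resize(p["image"][130:290,300:440],None,fx=4,fy=3.7,interpolation=cv2.INTER_CUBIC); cv2.imwrite("pics/crop1.png",cr)
E
```

```text
6056 100.50976735215875
rect ((554.1234741210938, -34.08160400390625), (243.436279296875, 1294.0406494140625), 2.912233829498291)
near cl [448.98974012  16.00790546 121.08573964]
far cl [641.52709952   4.44660722 124.9027299 ]
near [453.30978746  15.52027599 127.25000032]
wire [551. -15.  96.]
hinge [552.4 142.3 106. ]
bin [ 444.5 -361.6    0. ]
na [448.4  18.2 100. ]
fa [648.7   6.3 100. ]
bin ((445.0128173828125, -366.42352294921875), (177.49365234375, 141.5234832763672), 6.1688337326049805) 81.35547521251186
cl 186 [454.09966066  17.99889961 122.73785863] 131.3208961799043 ((462.26019287109375, 18.9046630859375), (53.24652099609375, 28.123077392578125), 0.8310918807983398)
cl 177 [645.04296948   3.16239081 122.73985356] 131.67276936360287 ((647.137451171875, 3.8223438262939453), (36.06519317626953, 27.875911712646484), 9.195381164550781)
```

View pics/crop0.png

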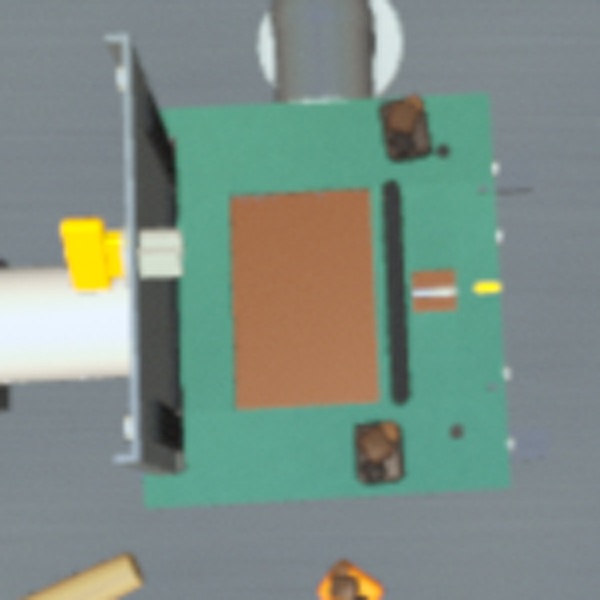

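View pics/crop1.png

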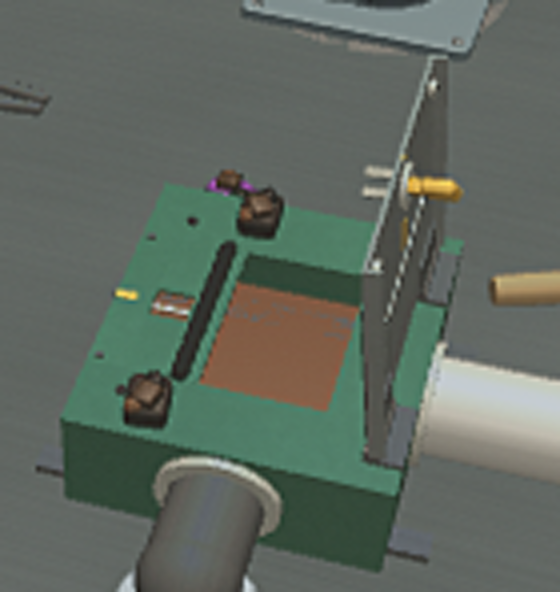

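The crops confirm it: the two dark lumps on the rim are the clinker. The orange one lies on the bench in front, the purple one beside it. I will now refine the box yaw, the clinker poses and the bin pose.

```bash
python3 - <<'E'
from h import *
p=pickle.load(open("top0.pkl","rb")); X=cloud(p); im=p["image"].astype(int)
ps=pickle.load(open("scene0.pkl","rb")); Xs=cloud(ps); ims=ps["image"].astype(int)
roi=lambda X:(X[...,0]>400)&(X[...,0]<720)&(X[...,1]>-110)&(X[...,1]<170)
for nm,XX,I in (("top",X,im),("scene",Xs,ims)):
    g=roi(XX)&(abs(XX[...,2]-100)<6)&(I[...,1]>I[...,2]+20)
    print(nm,"rim",g.sum(),np.median(XX[g][:,2]),cv2.minAreaRect(XX[g][:,:2].astype(np.float32)))
    m=roi(XX)&(XX[...,2]>108)&(XX[...,2]<140)&(XX[...,1]<60)
    n,L,st,ce=cv2.connectedComponentsWithStats(m.astype(np.uint8))
    for i in range(1,n):
        if st[i,4]>40:
            q=XX[L==i]; print(" comp",st[i],q.min(0).round(),q.max(0).round(),cv2.minAreaRect(q[:,:2].astype(np.float32)))
            t=q[q[:,2]>118]; 
            if len(t)>20: print("   top",cv2.minAreaRect(t[:,:2].astype(np.float32)))
    # cover points
    c=roi(XX)&(XX[...,2]>130)&(XX[...,1]>90); q=XX[c]
    print(" cover z max",q[:,2].max().round(),q[q[:,2]>270].mean(0) if (q[:,2]>270).any() else None, q.min(0).round(),q.max(0).round())
    y=roi(XX)&(I[...,2]>180)&(I[...,1]>130)&(I[...,0]<90); q=XX[y]; print(" yellow",q.mean(0).round(1),q.min(0).round(),q.max(0).round())
    ww=(I[...,0]>0)
b=(X[...,2]>70)&(X[...,2]<90)&(X[...,1]<-280)&(X[...,1]>-460)&(X[...,0]>350)&(X[...,0]<560)
print("bin",cv2.minAreaRect(X[b][:,:2].astype(np.float32)),b.sum())
E
```

```text
top rim 5288 100.62196640221133 ((548.680419921875, 54.719482421875), (240.79953002929688, 213.33941650390625), 2.6355080604553223)
 comp [284 134  14  17 180] [628. -12. 108.] [665.  19. 132.] ((647.137451171875, 3.8223438262939453), (36.06519317626953, 27.875911712646484), 9.195381164550781)
   top ((646.5962524414062, 4.007360458374023), (33.8409538269043, 27.266124725341797), 12.169327735900879)
 comp [286 165   6  46 142] [484.   3. 108.] [592.  15. 113.] ((538.1784057617188, 9.774248123168945), (108.15541076660156, 10.45392894744873), 2.398444652557373)
 comp [278 215  13  17 183] [436.   5. 112.] [472.  33. 131.] ((454.1241760253906, 18.992374420166016), (35.35277557373047, 28.01164436340332), 6.5350213050842285)
   top ((454.8437805175781, 18.539493560791016), (34.7357063293457, 27.68186378479004), 0.30558744072914124)
 cover z max 288.0 [546.50519829 127.11249915 280.17238147] [442. 103. 131.] [647. 158. 288.]
 yellow [545.1 135.  261.2] [531. -49. 100.] [559. 155. 282.]
scene rim 3025 97.86688354911993 ((549.88623046875, 55.382843017578125), (244.74668884277344, 215.56137084960938), 2.69282603263855)
 comp [359 181  12  13 113] [441.   4. 108.] [478.  34. 129.] ((459.1575012207031, 19.57415008544922), (36.607627868652344, 28.47701072692871), 6.094777584075928)
   top ((458.14837646484375, 21.97530746459961), (21.245264053344727, 32.13420104980469), 69.46646118164062)
 comp [331 230  12  15 143] [632. -10. 108.] [671.  20. 130.] ((651.1431884765625, 4.650005340576172), (39.30088806152344, 27.742229461669922), 7.90035343170166)
   top ((650.4063110351562, 3.148843765258789), (33.847415924072266, 23.10666847229004), 12.95956802368164)
 cover z max 286.0 [556.59835742 127.55620568 278.03851634] [443. 103. 130.] [651. 158. 286.]
 yellow [556.8 134.2 266.3] [550. -39.  99.] [564. 156. 280.]
bin ((445.3124694824219, -366.39117431640625), (176.89077758789062, 141.5234832763672), 6.1688337326049805) 825
```

```bash
cat > go.py <<'E'
import sys
from h import *
from workcell import status
def rot(yaw): # tool x at yaw from world x, z down
    c,s=np.cos(yaw),np.sin(yaw); return np.array([[c,s,0],[s,-c,0],[0,0,-1.]])
def delta(x,y,z,yaw,s=None):
    s=s or status.read_state(); R=Ro.from_rotvec(s["ee_rot"]).as_matrix()
    d=R.T@(np.array([x,y,z])-s["tcp_pos"])/10; r=Ro.from_matrix(R.T@rot(yaw)).as_rotvec()
    print("t",round(s["t"],2),"pos",s["tcp_pos"].round(1),"yaw",round(np.arctan2(R[1,0],R[0,0]),3),"F",s["wrist_force"].round(1),"w",round(s["width"],1),"j",s["joints"].round(2))
    print("delta cm",d.round(2),"rot",r.round(3),"rows>=",np.linalg.norm(d)/6.25)
if __name__=="__main__": delta(*map(float,sys.argv[1:5]))
E
python3 go.py 456 19 200 0.11
```

```text
t 0.8 pos [ 124.2 -535.8  248.3] yaw 0.228 F [ 0.3 -0.1  0.2] w 85.4 j [-1.55  0.26  1.53  0.    1.35 -0.2 ]
delta cm [ 44.85 -46.55   4.83] rot [0.    0.    0.118] rows>= 10.371777261479112
```

Call:
arm_command(
  steps=[
    [3.7,-3.9,0,0,0,0,-0.4],
    [3.7,-3.9,0,0,0,0,-0.4],
    [3.7,-3.9,0,0,0,0,-0.4],
    [3.7,-3.9,0,0,0,0,-0.4],
    [3.7,-3.9,0,0,0,0,-0.4],
    [3.7,-3.9,0,0,0,0,-0.4],
    [3.7,-3.9,0,0,0,0,-0.4],
    [3.7,-3.9,0.4,0,0,0,-0.4],
    [3.7,-3.9,0.4,0,0,0,-0.4],
    [3.7,-3.9,1,0,0,0,-0.4],
    [3.7,-3.8,1,0,0,0,-0.4],
    [3.7,-3.8,1,0,0,0,-0.4],
    [0,0,0,0,0,0.118,-0.4],
  ],
  squeeze=30,
)

```text
t: 2.42
tcp_pos: [463.4, 33.1, 210.7]
ee_rot: [3.13, 0.162, 0.016]
wrist_force: [-0.4, -0.9, 0.4]
width: 60.0
```

```bash
python3 go.py 456 19 160 0.11
```

```text
t 2.42 pos [463.4  33.1 210.7] yaw 0.104 F [-0.4 -0.9  0.4] w 60.0 j [-0.17  0.13  1.79 -0.01  1.21  1.3 ]
delta cm [-0.93  1.29  5.07] rot [ 0.008 -0.01  -0.006] rows>= 0.8507233210300691
```

Call:
arm_command(
  steps=[
    [-0.9,1.3,1.0,0.008,-0.01,0,-0.4],
    [0,0,0,0,0,0,-0.4],
  ],
)

```text
t: 2.68
tcp_pos: [455.0, 18.9, 199.7]
ee_rot: [-3.137, -0.171, 0.003]
wrist_force: [-0.7, 0.2, 0.2]
width: 59.7
```

```bash
cat > wr.py <<'E'
from h import *
from workcell import status,camera,models
import sys
def shot(name):
    s=status.read_state(); p=wristpose(camera("wrist"),s); cv2.imwrite(f"pics/{name}.png",p["image"]); pickle.dump(p,open(name+".pkl","wb")); return s,p
E
python3 - <<'E'
from wr import *
s,p=shot("w1"); X=cloud(p)
m=(X[...,2]>110)&(X[...,2]<135)&(abs(X[...,0]-456)<35)&(abs(X[...,1]-19)<35)
n,L,st,ce=cv2.connectedComponentsWithStats(m.astype(np.uint8))
for i in range(1,n):
    if st[i,4]>300: q=X[L==i]; print(st[i],q[:,2].max(),cv2.minAreaRect(q[:,:2].astype(np.float32)))
E
python3 go.py 456 19 119 0.11
```

```text
[ 301  187   37   50 1633] 130.47108779081378 ((456.08251953125, 16.956378936767578), (35.34613037109375, 27.530805587768555), 5.701185703277588)
t 2.73 pos [455.6  18.9 200.3] yaw 0.108 F [-0.4  0.4 -0. ] w 59.9 j [-0.2   0.13  1.82 -0.    1.19  1.26]
delta cm [ 0.04 -0.    8.13] rot [ 0.     0.    -0.002] rows>= 1.3014914933960213
```

View pics/w1.png

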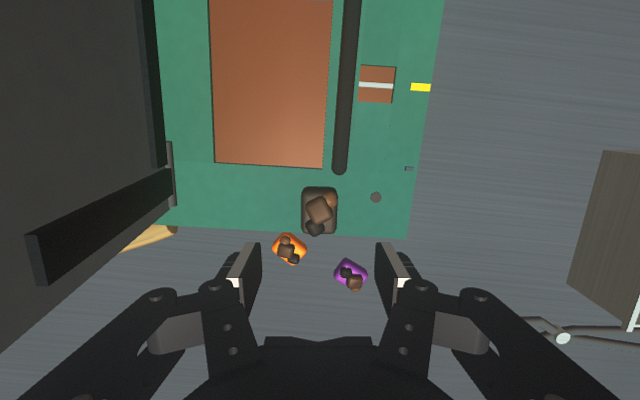

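The wrist view puts the dark clinker at (456, 17), pixel (320, 210). The orange and purple lumps are off on the bench. I'll descend onto the dark one.

Call:
arm_command(
  steps=[
    [0,0.2,3,0,0,0,-0.4],
    [0,0,3,0,0,0,-0.4],
    [0,0,1.8,0,0,0,-0.4],
    [0,0,0,0,0,0,-0.4],
    [0,0,0,0,0,0,1],
    [0,0,0,0,0,0,1],
    [0,0,0,0,0,0,1],
    [0,0,0,0,0,0,1],
  ],
  squeeze=40,
)

```text
t: 3.72
tcp_pos: [458.7, 11.6, 125.5]
ee_rot: [3.135, 0.162, 0.016]
wrist_force: [-0.6, -0.0, -0.2]
width: 27.1
```

```bash
python3 go.py 415 -362 190 0.11
```

```text
t 3.73 pos [458.7  11.6 125.5] yaw 0.104 F [-0.6 -0.  -0.2] w 27.1 j [-0.22  0.22  1.92  0.    0.99  1.25]
delta cm [-8.14 36.72 -6.42] rot [ 0.003 -0.01  -0.006] rows>= 6.105296009760731
```

Call:
arm_command(
  steps=[
    [0,0,-4,0,0,0,1],
    [0,0,-4,0,0,0,1],
    [-1.2,5.4,0,0,0,0,1],
    [-1.2,5.4,0,0,0,0,1],
    [-1.2,5.4,0,0,0,0,1],
    [-1.2,5.4,0,0,0,0,1],
    [-1.2,5.2,0,0,0,0,1],
    [-1.1,5,0,0,0,0,1],
    [-1,3.8,0,0,0,0,1],
    [0,0,0,0,0,0,1],
  ],
)

```text
t: 4.97
tcp_pos: [415.2, -361.2, 210.3]
ee_rot: [3.131, 0.173, 0.023]
wrist_force: [0.4, 0.3, -0.6]
width: 27.1
```

```bash
python3 go.py 415 -364 75 0.11
```

```text
t 4.97 pos [ 415.2 -361.2  210.3] yaw 0.111 F [ 0.4  0.3 -0.6] w 27.1 j [-0.92  0.28  1.6   0.01  1.25  0.53]
delta cm [-0.25  0.18 13.53] rot [ 0.007 -0.014  0.001] rows>= 2.1649755236479216
```

Call:
arm_command(
  steps=[
    [-0.2,0.2,4.5,0.007,-0.014,0,1],
    [0,0,5,0,0,0,1],
    [0,0,3.8,0,0,0,1],
    [0,0,0,0,0,0,1],
    [0,0,0,0,0,0,-0.05],
    [0,0,0,0,0,0,-0.05],
    [0,0,-5,0,0,0,-0.05],
    [0,0,-5,0,0,0,-0.05],
    [0,0,-5,0,0,0,-0.4],
  ],
)

```text
t: 6.1
tcp_pos: [416.0, -360.4, 233.5]
ee_rot: [3.134, 0.177, 0.006]
wrist_force: [0.8, 0.1, -0.0]
width: 59.7
```

```bash
python3 - <<'E'
from wr import *
s,p=shot("w2"); X=cloud(p)
E
python3 go.py 648 4 210 0.16
```

```text
t 6.15 pos [ 418.2 -363.1  241.6] yaw 0.113 F [ 1.  -1.9  4.9] w 59.8 j [-0.92  0.26  1.55  0.    1.31  0.54]
delta cm [ 26.95 -33.92   2.96] rot [ 0.014 -0.01  -0.047] rows>= 6.948189708749951
```

View pics/w2.png

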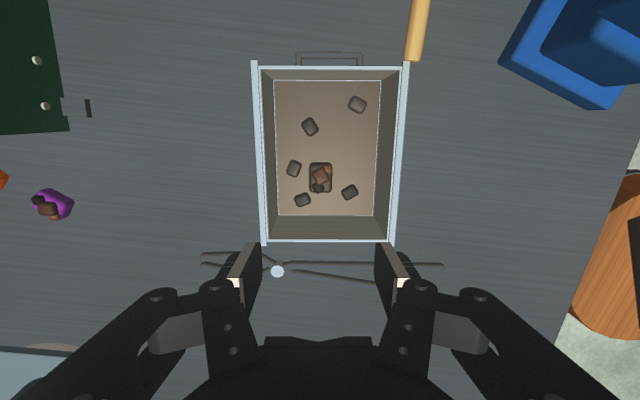

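The first clinker lies in the bin, at pixel (320, 178). Now the far one.

Call:
arm_command(
  steps=[
    [3.4,-4.25,0,0,0,0,-0.4],
    [3.4,-4.25,0,0,0,0,-0.4],
    [3.4,-4.25,0,0,0,0,-0.4],
    [3.4,-4.25,0,0,0,0,-0.4],
    [3.4,-4.25,0,0,0,0,-0.4],
    [3.4,-4.25,0,0,0,0,-0.4],
    [3.4,-4.25,0.8,0,0,0,-0.4],
    [2.2,-3,0.8,0,0,0,-0.4],
    [0,0,0.5,0.014,-0.01,-0.047,-0.4],
    [0,0,0,0,0,0,-0.4],
  ],
)

```text
t: 7.4
tcp_pos: [653.4, -0.4, 239.2]
ee_rot: [3.11, 0.248, 0.053]
wrist_force: [-1.1, 0.6, -0.2]
width: 60.0
```

```bash
python3 - <<'E'
from wr import *
s,p=shot("w3"); X=cloud(p)
m=(X[...,2]>110)&(X[...,2]<135)&(abs(X[...,0]-648)<35)&(abs(X[...,1]-4)<35)
n,L,st,ce=cv2.connectedComponentsWithStats(m.astype(np.uint8))
for i in range(1,n):
    if st[i,4]>300: q=X[L==i]; print(st[i],q[:,2].max(),cv2.minAreaRect(q[:,:2].astype(np.float32)))
E
python3 go.py 648 4 123 0.16
```

```text
[ 294  186   32   42 1195] 131.12256841644995 ((649.2420043945312, 2.2573280334472656), (35.541908264160156, 28.00849151611328), 10.183368682861328)
t 7.45 pos [ 6.534e+02 -3.000e-01  2.397e+02] yaw 0.159 F [-0.1  0.2  0.2] w 59.7 j [-0.16  0.43  1.31 -0.01  1.36  1.25]
delta cm [-0.85 -0.79 11.63] rot [ 0.024 -0.033 -0.001] rows>= 1.86979388252082
```

View pics/w3.png

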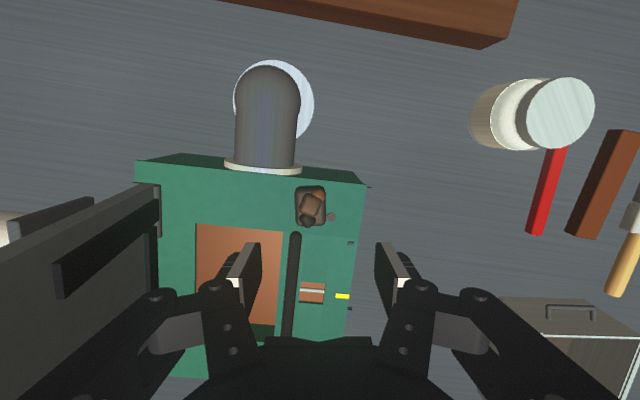

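Call:
arm_command(
  steps=[
    [0,0,3,0.024,-0.033,-0.018,-0.4],
    [0,0,3,0,0,0,-0.4],
    [0,0,0,0,0,0,-0.4],
  ],
)

```text
t: 7.82
tcp_pos: [655.5, -2.7, 183.1]
ee_rot: [3.128, 0.27, 0.009]
wrist_force: [-0.0, 0.4, -0.4]
width: 59.3
```

```bash
python3 go.py 649 2.3 121 0.178
```

```text
t 7.83 pos [655.5  -2.7 183.1] yaw 0.172 F [-0.   0.4 -0.4] w 59.3 j [-0.17  0.49  1.36 -0.    1.29  1.23]
delta cm [-0.59 -0.62  6.21] rot [ 0.003 -0.006 -0.006] rows>= 1.002833352834403
```

Call:
arm_command(
  steps=[
    [-0.6,-0.6,2.5,0.003,-0.006,0,-0.4],
    [0,0,2.3,0,0,0,-0.4],
    [0,0,1.0,0,0,0,-0.4],
    [0,0,0,0,0,0,1],
    [0,0,0,0,0,0,1],
    [0,0,0,0,0,0,1],
    [0,0,0,0,0,0,1],
  ],
)

```text
t: 8.7
tcp_pos: [653.9, -0.6, 136.1]
ee_rot: [3.126, 0.262, 0.027]
wrist_force: [-0.4, -0.2, -0.4]
width: 25.8
```

```bash
python3 go.py 472 -364 215 0.178
```

```text
t 8.7 pos [ 6.539e+02 -6.000e-01  1.361e+02] yaw 0.167 F [-0.4 -0.2 -0.4] w 25.8 j [-0.17  0.52  1.43 -0.    1.18  1.23]
delta cm [-23.86  32.85  -8.09] rot [ 0.006 -0.017 -0.011] rows>= 6.623491128755188
```

The grip is 14 mm too high, so I'll open, go lower and regrip.

Call:
arm_command(
  steps=[
    [0,0,0,0,0,0,-0.4],
    [0,0,0,0,0,0,-0.4],
    [-0.4,-0.2,0.8,0,-0.015,0,-0.4],
    [0,0,0.5,0,0,0,-0.4],
    [0,0,0,0,0,0,-0.4],
  ],
)

```text
t: 9.32
tcp_pos: [649.2, 0.9, 121.8]
ee_rot: [3.125, 0.262, 0.0]
wrist_force: [0.1, -0.3, -0.2]
width: 59.5
```

```bash
python3 go.py 649 2 121 0.178
```

```text
t 9.32 pos [649.2   0.9 121.8] yaw 0.167 F [ 0.1 -0.3 -0.2] w 59.5 j [-0.17  0.53  1.44 -0.01  1.16  1.24]
delta cm [-0.   -0.11  0.07] rot [ 0.006  0.    -0.011] rows>= 0.021795891222805272
```

Call:
arm_command(
  steps=[
    [0,0,0,0,0,0,1],
    [0,0,0,0,0,0,1],
    [0,0,0,0,0,0,1],
    [0,0,0,0,0,0,1],
    [0,0,-4,0,0,0,1],
    [0,0,-5,0,0,0,1],
    [-3.4,4.7,0,0,0,0,1],
    [-3.4,4.7,0,0,0,0,1],
    [-3.4,4.7,0,0,0,0,1],
    [-3.4,4.7,0,0,0,0,1],
    [-3.4,4.7,0,0,0,0,1],
    [-3.4,4.7,0,0,0,0,1],
    [-3.2,4.5,0,0,0,0,1],
    [0,0,0,0,0,0,1],
  ],
)

```text
t: 11.08
tcp_pos: [467.1, -371.3, 217.4]
ee_rot: [3.121, 0.267, 0.005]
wrist_force: [0.1, 1.7, 0.4]
width: 27.0
```

```bash
python3 go.py 475 -368 75 0.11
```

```text
t 11.07 pos [ 467.1 -371.3  217.4] yaw 0.171 F [0.1 1.7 0.4] w 27.0 j [-0.86  0.36  1.47 -0.    1.3   0.54]
delta cm [ 0.8  -0.33 14.24] rot [ 0.01  -0.003  0.061] rows>= 2.283138137027096
```

Call:
arm_command(
  steps=[
    [0.8,-0.3,4.5,0.01,0,0.06,1],
    [0,0,5,0,0,0,1],
    [0,0,4.2,0,0,0,1],
    [0,0,0,0,0,0,1],
    [0,0,0,0,0,0,-0.05],
    [0,0,0,0,0,0,-0.05],
    [0,0,-5,0,0,0,-0.05],
    [0,0,-5,0,0,0,-0.05],
    [0,0,-6,0,0,0,1],
    [0,0,-6,0,0,0,1],
    [0,0,-6,0,0,0,1],
    [0,0,0,0,0,0,1],
  ],
)

```text
t: 12.58
tcp_pos: [476.7, -365.5, 381.7]
ee_rot: [3.116, 0.171, 0.034]
wrist_force: [0.4, -0.2, -0.5]
width: -0.1
```

```bash
python3 - <<'E'
from wr import *
s,p=shot("w4")
print(s["tcp_pos"])
p=camera("top"); X=cloud(p); pickle.dump(p,open("top1.pkl","wb")); cv2.imwrite("pics/top1.png",p["image"])
m=(X[...,0]>430)&(X[...,0]<670)&(X[...,1]>90)&(X[...,1]<230)&(X[...,2]>130)
q=X[m];I=p["image"][m].astype(int)
y=(I[:,2]>180)&(I[:,1]>130)&(I[:,0]<90)
print("wing",y.sum(),q[y].mean(0),q[y].min(0),q[y].max(0))
t=q[q[:,2]>275]; print("edge",t.mean(0),len(t))
E
```

```text
[ 476.69258364 -365.48906969  381.73283077]
wing 205 [544.64846566 143.76372329 269.04706584] [530.55122069 130.22923592 251.82842241] [558.33166815 156.02455351 284.38604531]
edge [545.15140109 126.20177319 282.57104035] 354
```

View pics/w4.png

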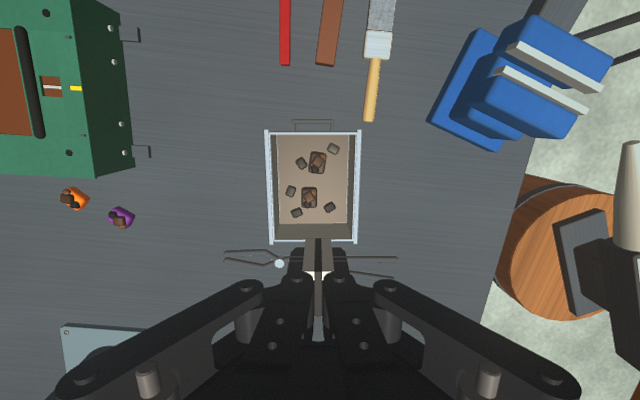

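View pics/top1.png

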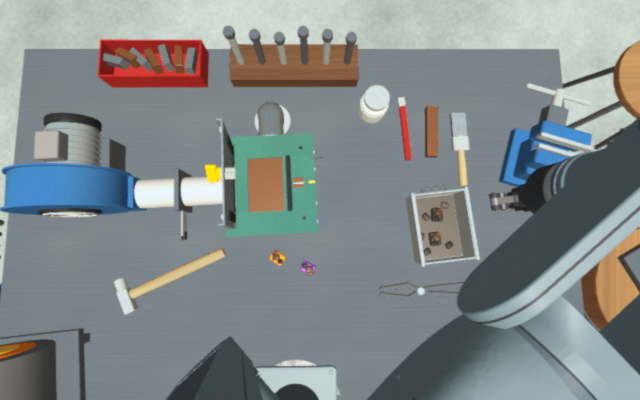

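Both clinkers lie in the bin: wrist view pixels (316, 162) and (309, 198), and the top view agrees. The cover stands at about 1.48. Next I go behind it, clear of wing and screws, near x = 490.

```bash
python3 go.py 492 192 370 0.046
```

```text
t 12.68 pos [ 475.6 -364.4  375.9] yaw 0.109 F [ 0.1  0.2 -1. ] w 0.0 j [-0.84  0.29  1.19  0.    1.64  0.62]
delta cm [ 7.690e+00 -5.514e+01 -4.000e-02] rot [ 0.013 -0.016  0.063] rows>= 8.90716082471122
```

Call:
arm_command(
  steps=[
    [0.8,-5.5,0,0,0,0,1],
    [0.8,-5.5,0,0,0,0,1],
    [0.8,-5.5,0,0,0,0,1],
    [0.8,-5.5,0,0,0,0,1],
    [0.8,-5.5,0,0,0,0,1],
    [0.8,-5.5,0,0,0,0,1],
    [0.8,-5.5,0,0,0,0,1],
    [0.8,-5.5,0,0,0,0,1],
    [0.8,-5.5,0,0,0,0,1],
    [0.6,-5.5,0,0,0,0,1],
    [0,0,0,0.013,-0.016,0.063,1],
    [0,0,0,0,0,0,1],
  ],
)

```text
t: 14.18
tcp_pos: [485.0, 210.3, 352.4]
ee_rot: [-3.131, -0.069, 0.05]
wrist_force: [0.5, 0.3, -0.3]
width: 0.2
```

```bash
python3 go.py 490 190 272 0.046
```

```text
t 14.18 pos [485.  210.3 352.4] yaw 0.044 F [ 0.5  0.3 -0.3] w 0.2 j [0.19 0.19 1.38 0.01 1.61 1.72]
delta cm [0.67 2.13 8.  ] rot [-0.01   0.032 -0.002] rows>= 1.3286279990557244
```

Call:
arm_command(
  steps=[
    [0,0.8,3,-0.01,0.032,0,1],
    [0,0,3,0,0,0,1],
    [0,0,2,0,0,0,1],
    [0,0,0,0,0,0,1],
  ],
)

```text
t: 14.68
tcp_pos: [482.6, 199.6, 267.3]
ee_rot: [3.139, 0.071, -0.005]
wrist_force: [1.2, -0.7, 0.8]
width: -0.1
```

```bash
python3 go.py 490 150 270 0.046; python3 - <<'E'
from wr import *
p=camera("scene"); cv2.imwrite("pics/s2.png",cv2.resize(p["image"][100:300,280:500],None,fx=3,fy=3))
E
```

```text
t 14.68 pos [482.6 199.6 267.3] yaw 0.045 F [ 1.2 -0.7  0.8] w -0.1 j [ 0.18  0.2   1.57 -0.    1.38  1.7 ]
delta cm [ 0.52  4.98 -0.27] rot [ 0.002  0.003 -0.001] rows>= 0.8029414717720204
```

View pics/s2.png

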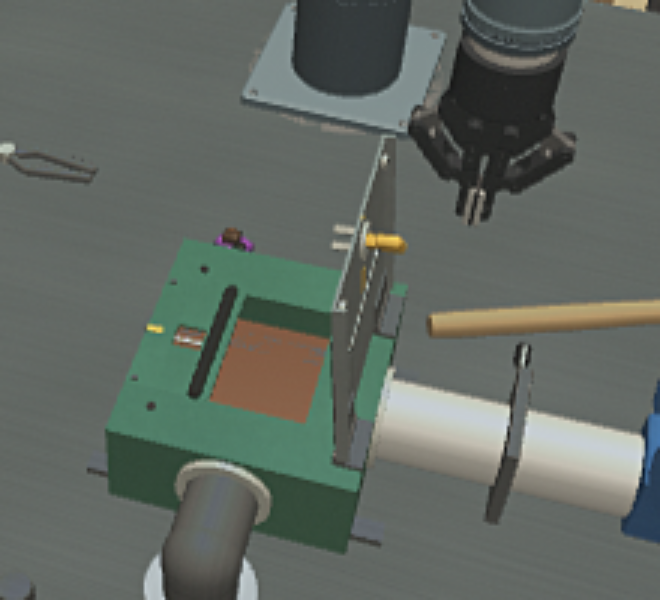

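Call:
arm_command(
  steps=[
    [0.8,2,-0.8,0,0,0,1],
    [0,2,0,0,0,0,1],
    [0,2,0,0,0,0,1],
    [0,1.5,0,0,0,0,1],
    [0,1.5,0,0,0,0,1],
    [0,1.5,0,0,0,0,1],
  ],
)

```text
t: 15.48
tcp_pos: [498.5, 91.4, 281.9]
ee_rot: [3.14, 0.075, 0.011]
wrist_force: [-0.1, 1.0, 0.4]
width: 0.4
```

```bash
python3 go.py 490 65 270 0.046; python3 - <<'E'
from wr import *
p=camera("scene"); cv2.imwrite("pics/s3.png",cv2.resize(p["image"][100:300,280:500],None,fx=3,fy=3))
E
```

```text
t 15.47 pos [498.5  91.4 281.9] yaw 0.048 F [-0.1  1.   0.4] w 0.4 j [-0.04  0.15  1.58 -0.    1.4   1.48]
delta cm [-0.98  2.59  1.19] rot [ 0.001 -0.007  0.002] rows>= 0.48248717832911586
```

View pics/s3.png

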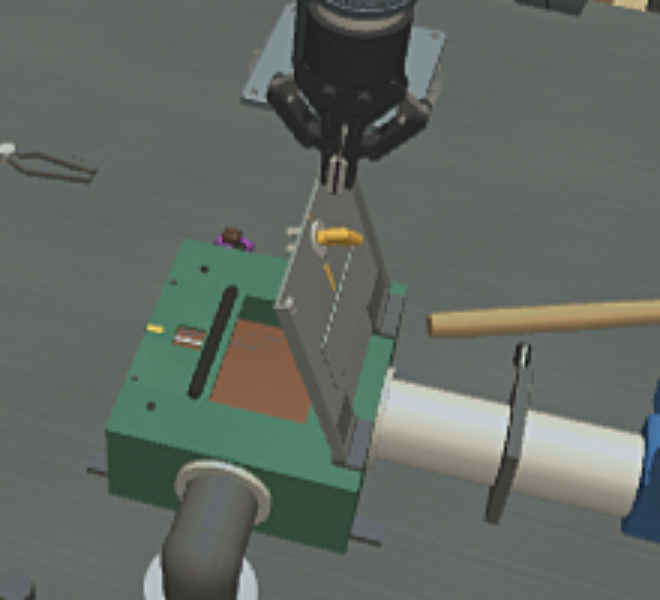

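Call:
arm_command(
  steps=[
    [-0.5,1.5,0.8,0,0,0,1],
    [0,1.5,0.4,0,0,0,1],
    [0,1.5,0.4,0,0,0,1],
    [0,1.5,0.4,0,0,0,1],
    [0,0,0,0,0,0,1],
    [0,0,-3,0,0,0,1],
  ],
)

```text
t: 16.27
tcp_pos: [494.6, 24.9, 288.1]
ee_rot: [3.14, 0.071, 0.0]
wrist_force: [-0.3, -0.7, 0.7]
width: -0.2
```

```bash
python3 go.py 400 -100 330 0.046; python3 - <<'E'
from wr import *
p=camera("scene"); cv2.imwrite("pics/s4.png",cv2.resize(p["image"][100:300,280:500],None,fx=3,fy=3))
E
```

```text
t 16.27 pos [494.6  24.9 288.1] yaw 0.045 F [-0.3 -0.7  0.7] w -0.2 j [-0.17  0.13  1.59 -0.    1.41  1.35]
delta cm [-10.02  12.05  -4.18] rot [ 0.001 -0.    -0.001] rows>= 2.5951496756421517
```

View pics/s4.png

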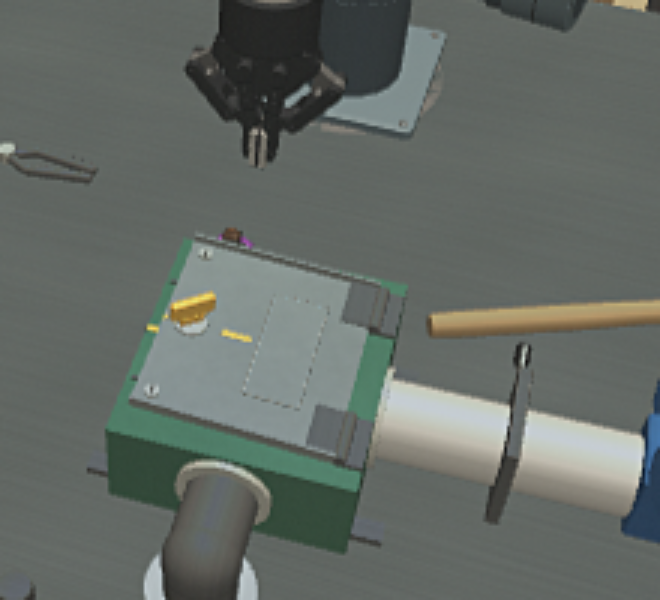

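The cover is down. Next I move over the wing and measure it.

Call:
arm_command(
  steps=[
    [3,2.2,0,0,0,0,-0.4],
    [2.7,2,0.5,0,0,0,-0.4],
    [0,0,0.5,0,0,0,-0.4],
    [0,0,0,0,0,0,-0.4],
  ],
)

```text
t: 16.82
tcp_pos: [558.4, -14.1, 286.2]
ee_rot: [3.138, 0.075, 0.022]
wrist_force: [0.4, -0.8, 0.1]
width: 59.8
```

```bash
cat > wing.py <<'E'
from wr import *
import sys
def yel(p,tag):
    X=cloud(p); I=p["image"].astype(int)
    m=(I[...,2]>150)&(I[...,1]>110)&(I[...,0]<100)&(X[...,2]>125)&(X[...,2]<165)&(abs(X[...,0]-552)<45)&(abs(X[...,1]+12)<45)
    q=X[m]
    if len(q)<20: print(tag,"few");return
    t=q[q[:,2]>np.percentile(q[:,2],90)-5]
    (c,(w,h),a)=cv2.minAreaRect(t[:,:2].astype(np.float32))
    if h>w: a+=90
    print(tag,len(q),"ztop",np.percentile(q[:,2],95).round(1),"c",np.round(c,1),"size",round(w,1),round(h,1),"long-axis deg from x",round(a,1)," fastener vs box y:",round(np.deg2rad(a-90-2.65),3))
    # cover plate height near the free edge
if __name__=="__main__":
    s,p=shot(sys.argv[1]); yel(p,"wrist"); pt=camera("top"); pickle.dump(pt,open("top_"+sys.argv[1]+".pkl","wb")); yel(pt,"top")
    print([(d["position"],d["confidence"]) for d in models.landmark_of(p,"wing")][:2],s["t"],s["tcp_pos"])
    for d in models.landmark_of(p,"wing")[:1]: print(back(p,d["position"][0]*400,d["position"][1]*640,140))
E
python3 wing.py w5; python3 go.py 552 -12 160 0.046
```

```text
wrist 349 ztop 152.1 c [552.5 -11.4] size 8.5 41.1 long-axis deg from x 133.1  fastener vs box y: 0.707
top few
[([0.4742, 0.4909], 0.72), ([0.5028, 0.4934], 0.58)] 16.825 [558.35970865 -14.10000387 286.20087913]
[562.35595656 -12.02782758 140.        ]
t 17.02 pos [558.5 -14.1 287.2] yaw 0.048 F [ 0.  -0.2 -0.4] w 59.7 j [-0.23  0.24  1.46  0.    1.42  1.3 ]
delta cm [-0.84 -0.28 12.7 ] rot [ 0.003 -0.016  0.002] rows>= 2.0375031417349994
```

View pics/w5.png

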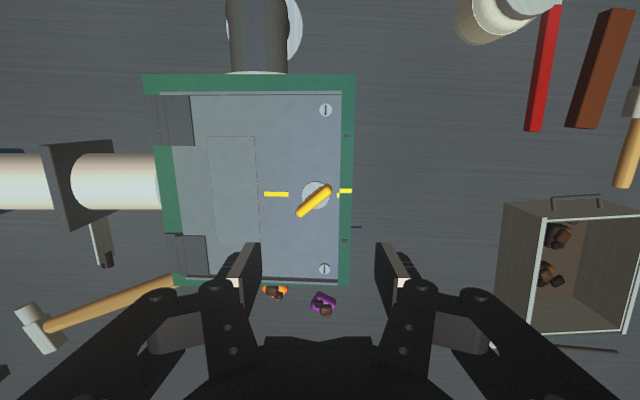

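The wing is at (552.5, -11.4), its top at z = 152, and it is turned about +0.71 from the marks, matching the picture at pixels (298, 215) to (330, 187). I'll turn the gripper to match.

Call:
arm_command(
  steps=[
    [-0.6,-0.2,2.5,0,-0.016,0,-0.3],
    [0,0,2.5,0,0,0,-0.3],
    [0,0,0,0,0,-0.18,-0.3],
    [0,0,0,0,0,-0.18,-0.3],
    [0,0,0,0,0,-0.18,-0.3],
    [0,0,0,0,0,-0.18,-0.3],
    [0,0,0,0,0,-0.18,-0.3],
    [0,0,0,0,0,-0.18,-0.3],
    [0,0,0,0,0,-0.18,-0.3],
    [0,0,0,0,0,-0.18,-0.3],
    [0,0,0,0,0,-0.18,-0.3],
    [0,0,0,0,0,-0.18,-0.3],
    [0,0,0,0,0,-0.18,-0.3],
    [0,0,0,0,0,-0.18,-0.3],
    [0,0,0,0,0,0,-0.3],
  ],
)

```text
t: 18.9
tcp_pos: [548.4, -6.0, 242.8]
ee_rot: [1.299, 2.849, -0.0]
wrist_force: [-0.5, 0.3, 0.0]
width: 55.4
```

```bash
python3 wing.py w6; python3 go.py 552.5 -11.5 190 2.32
```

```text
wrist 510 ztop 152.1 c [551.8 -11. ] size 8.8 40.7 long-axis deg from x 133.4  fastener vs box y: 0.712
top few
[([0.5298, 0.5003], 0.82), ([0.344, 0.5472], 0.43)] 18.9 [548.35895992  -5.95869782 242.79427627]
[553.89981547 -10.36250266 140.        ]
t 19.1 pos [548.5  -6.2 242.5] yaw 2.284 F [ 0.  -0.5  0.3] w 55.6 j [-0.21  0.25  1.56 -0.    1.32 -0.93]
delta cm [-0.61 -0.07  5.26] rot [ 0.004  0.01  -0.036] rows>= 0.8471158782818696
```

View pics/w6.png

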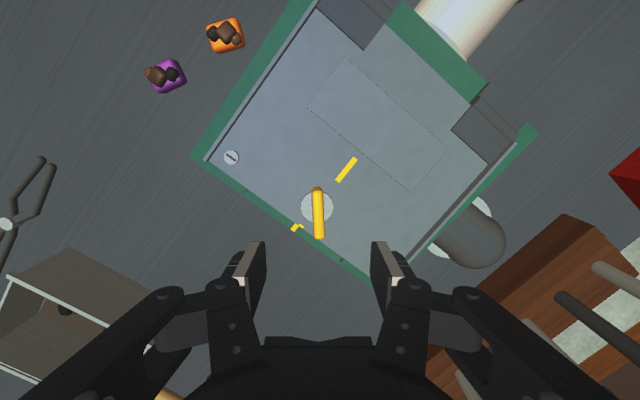

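Call:
arm_command(
  steps=[
    [-0.6,0,2,0.004,0.01,-0.04,-0.3],
    [0,0,2.5,0,0,0,-0.3],
    [0,0,2,0,0,0,-0.3],
    [0,0,0,0,0,0,-0.3],
    [0,0,0,0,0,0,-0.3],
  ],
)

```text
t: 19.73
tcp_pos: [553.7, -11.1, 177.5]
ee_rot: [1.258, 2.877, 0.001]
wrist_force: [0.3, 0.4, 1.3]
width: 55.3
```

```bash
python3 go.py 552 -11.2 144 2.327
```

```text
t 19.73 pos [553.7 -11.1 177.5] yaw 2.317 F [0.3 0.4 1.3] w 55.3 j [-0.22  0.32  1.63  0.    1.19 -0.97]
delta cm [ 0.11 -0.14  3.35] rot [ 0.001  0.002 -0.01 ] rows>= 0.5362456298629401
```

Call:
arm_command(
  steps=[
    [0.1,-0.1,1.5,0,0,-0.01,-0.3],
    [0,0,1.5,0,0,0,-0.3],
    [0,0,0.3,0,0,0,-0.3],
    [0,0,0,0,0,0,-0.3],
    [0,0,0,0,0,0,-0.3],
  ],
)

```text
t: 20.35
tcp_pos: [553.0, -11.1, 143.7]
ee_rot: [1.242, 2.881, 0.002]
wrist_force: [1.3, 0.2, -0.3]
width: 55.7
```

```bash
python3 go.py 552 -11.2 144 2.327
```

```text
t 20.35 pos [553.  -11.1 143.7] yaw 2.327 F [ 1.3  0.2 -0.3] w 55.7 j [-0.22  0.35  1.68  0.    1.11 -0.98]
delta cm [ 0.07 -0.08 -0.03] rot [0.003 0.004 0.   ] rows>= 0.017272320455064914
```

Call:
arm_command(
  steps=[
    [0.05,-0.1,0,0,0,0,1],
    [0,0,0,0,0,0,1],
    [0,0,0,0,0,0,1],
    [0,0,0,0,0,0,1],
    [0,0,0,0,0,0,1],
  ],
  squeeze=30,
)

```text
t: 20.98
tcp_pos: [552.9, -11.1, 144.3]
ee_rot: [1.241, 2.879, 0.003]
wrist_force: [1.3, 0.6, -1.6]
width: 8.6
```

Call:
arm_command(
  steps=[
    [0,0,0,0,0,0.12,1],
    [0,0,0,0,0,0.12,1],
    [0,0,0,0,0,0.12,1],
    [0,0,0,0,0,0.12,1],
    [0,0,0,0,0,0,1],
  ],
)

```text
t: 21.6
tcp_pos: [552.9, -11.4, 142.7]
ee_rot: [1.908, 2.489, 0.005]
wrist_force: [1.8, 1.7, -4.5]
width: 8.2
```

```bash
python3 go.py 552 -11.2 140 1.617
```

```text
t 21.6 pos [552.9 -11.4 142.7] yaw 1.834 F [ 1.8  1.7 -4.5] w 8.2 j [-0.22  0.35  1.68  0.    1.1  -0.49]
delta cm [ 0.05 -0.09  0.27] rot [0.006 0.002 0.217] rows>= 0.045513245118469374
```

Call:
arm_command(
  steps=[
    [0,0,0,0,0,0.11,1],
    [0,0,0.1,0,0,0.105,1],
    [0,0,0.3,0,0,0,1],
    [0,0,0.2,0,0,0,1],
    [0,0,0,0,0,0,1],
  ],
)

```text
t: 22.22
tcp_pos: [553.0, -12.2, 137.2]
ee_rot: [2.155, 2.278, 0.005]
wrist_force: [-0.0, -0.2, 2.3]
width: 8.5
```

```bash
python3 go.py 552 -11.2 135 1.617; python3 - <<'E'
from wr import *
s,p=shot("w7")
E
```

```text
t 22.23 pos [553.  -12.2 137.2] yaw 1.626 F [-0.  -0.2  2.3] w 8.5 j [-0.22  0.36  1.68 -0.    1.09 -0.28]
delta cm [ 0.11 -0.09  0.22] rot [0.006 0.002 0.009] rows>= 0.04187968221690996
```

View pics/w7.png

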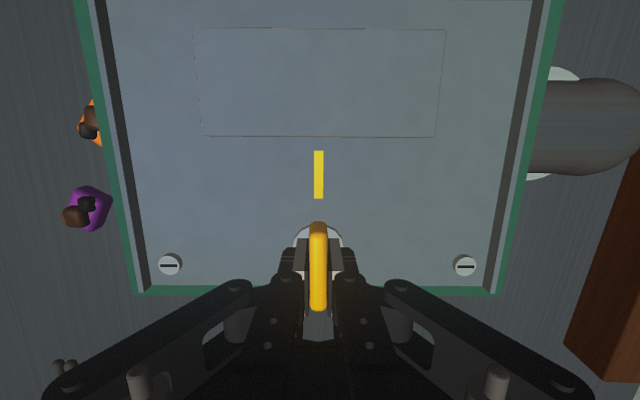

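The wing is in line with the yellow mark (pixels (319, 152–198) against the wing at column 318). The cover has dropped about 6 mm, so the slot passed the wire. Next I press down.

Call:
arm_command(
  steps=[
    [0,0,0.2,0,0,0.009,1],
    [0,0,0.2,0,0,0,1],
    [0,0,0,0,0,0,1],
  ],
)

```text
t: 22.65
tcp_pos: [553.0, -12.6, 134.9]
ee_rot: [2.163, 2.268, 0.005]
wrist_force: [-2.4, 1.3, 5.2]
width: 8.6
```

```bash
python3 go.py 552 -11.2 135 1.617
```

```text
t 22.65 pos [553.  -12.6 134.9] yaw 1.618 F [-2.4  1.3  5.2] w 8.6 j [-0.22  0.36  1.69 -0.    1.08 -0.27]
delta cm [ 0.15 -0.09 -0.01] rot [0.007 0.003 0.001] rows>= 0.028249838591852344
```

Call:
arm_command(
  steps=[
    [0,0,0.25,0,0,0,1],
    [0,0,0.25,0,0,0,1],
    [0,0,0.25,0,0,0,1],
  ],
)

```text
t: 23.02
tcp_pos: [553.1, -12.9, 133.0]
ee_rot: [2.159, 2.268, 0.006]
wrist_force: [-8.3, 1.1, 22.8]
width: 8.2
```

```bash
python3 go.py 552 -11.2 135 1.617
```

```text
t 23.02 pos [553.1 -12.9 133. ] yaw 1.62 F [-8.3  1.1 22.8] w 8.2 j [-0.22  0.36  1.69 -0.    1.08 -0.27]
delta cm [ 0.17 -0.1  -0.2 ] rot [0.01  0.005 0.003] rows>= 0.044843834006174435
```

Call:
arm_command(
  steps=[
    [0,-0.08,0.2,0,0,0,1],
    [0,0,0.2,0,0,0,1],
  ],
)

```text
t: 23.28
tcp_pos: [553.0, -12.9, 133.1]
ee_rot: [2.156, 2.266, 0.009]
wrist_force: [-5.7, -0.0, 16.9]
width: 8.5
```

```bash
python3 go.py 552 -11.2 135 1.617; python3 - <<'E'
from wr import *
s,p=shot("w8")
q=camera("scene"); cv2.imwrite("pics/s8.png",cv2.resize(q["image"][150:300,290:440],None,fx=4,fy=4,interpolation=cv2.INTER_CUBIC))
for nm,P in (("wrist",p),("scene",q)):
    X=cloud(P)
    # cover plane in box coords
    B=np.array([549.1,52.5]);a=0.046
    u=(X[...,0]-B[0])*np.cos(a)+(X[...,1]-B[1])*np.sin(a); v=-(X[...,0]-B[0])*np.sin(a)+(X[...,1]-B[1])*np.cos(a)
    m=(abs(u)<75)&(abs(u)>30)&(v>-70)&(v<20)&(abs(X[...,2]-106)<20)
    A=np.c_[np.ones(m.sum()),v[m],u[m]]; z=X[...,2][m]
    for _ in range(3):
        c=np.linalg.lstsq(A,z,rcond=None)[0]; k=abs(z-A@c)<2; A,z=A[k],z[k]
    print(nm,m.sum(),"slope along v (angle=-slope)",c)
print(status.read_state()["wrist_force"])
E
```

```text
t 23.27 pos [553.  -12.9 133.1] yaw 1.621 F [-5.7 -0.  16.9] w 8.5 j [-0.22  0.36  1.7  -0.    1.07 -0.27]
delta cm [ 0.17 -0.09 -0.19] rot [0.013 0.006 0.004] rows>= 0.04378950881721196
wrist 28181 slope along v (angle=-slope) [ 1.08606259e+02  1.99234548e-02 -1.59716890e-05]
scene 829 slope along v (angle=-slope) [1.05454895e+02 2.15465304e-02 2.53515836e-03]
[-5.10165577 -0.67970123 16.15770626]
```

View pics/w8.png

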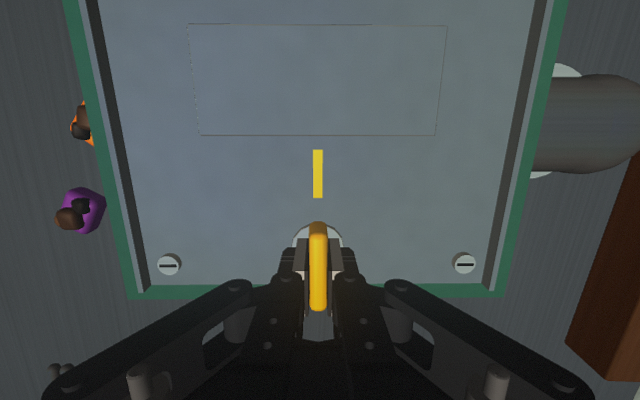

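View pics/s8.png

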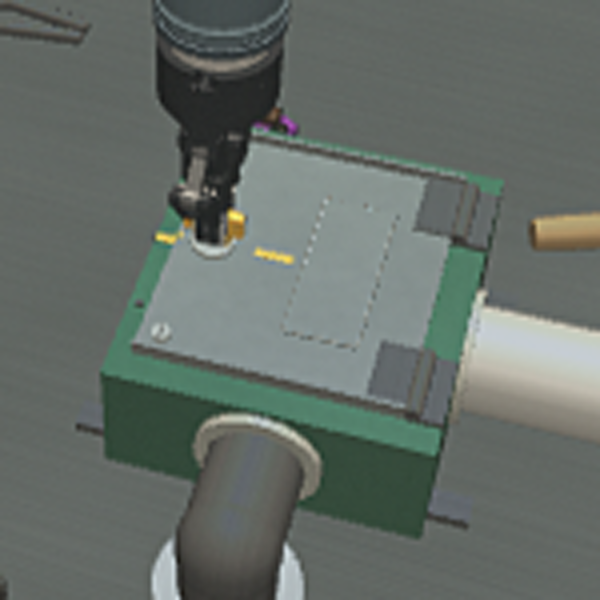

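```bash
python3 - <<'E'
from h import *
for nm in ("w5","w6","w7","w8"):
    P=pickle.load(open(nm+".pkl","rb")); X=cloud(P)
    B=np.array([549.1,52.5]);a=0.046
    u=(X[...,0]-B[0])*np.cos(a)+(X[...,1]-B[1])*np.sin(a); v=-(X[...,0]-B[0])*np.sin(a)+(X[...,1]-B[1])*np.cos(a)
    m=(abs(u)<75)&(abs(u)>30)&(v>-70)&(v<20)&(abs(X[...,2]-110)<20)
    A=np.c_[np.ones(m.sum()),v[m],u[m]]; z=X[...,2][m]
    for _ in range(4):
        c=np.linalg.lstsq(A,z,rcond=None)[0]; k=abs(z-A@c)<3; A,z=A[k],z[k]
    print(nm,len(z),c.round(4), "z at v=-65",c[0]-65*c[1])
E
```

```text
w5 6675 [ 1.150942e+02 -5.350000e-02 -1.000000e-03] z at v=-65 118.56951481442617
w6 10149 [ 1.150334e+02 -5.400000e-02  2.000000e-04] z at v=-65 118.544790503701
w7 27705 [ 1.108515e+02 -4.600000e-03  2.000000e-04] z at v=-65 111.14730491096564
w8 28165 [1.08632e+02 2.05000e-02 0.00000e+00] z at v=-65 107.30042002814378
```

Taking out the fixed bias of about 0.021 (the known 0.075 read as 0.054), the cover is now at about 0.001. I'll press a little harder for margin and check that it holds.

Call:
arm_command(
  steps=[
    [0,-0.05,0.35,0,0,0,1],
    [0,-0.03,0.4,0,0,0,1],
  ],
)

```text
t: 23.62
tcp_pos: [553.1, -13.0, 132.8]
ee_rot: [2.151, 2.264, 0.012]
wrist_force: [-12.4, 1.1, 34.7]
width: 8.6
```

```bash
python3 go.py 552 -11.2 135 1.617; python3 - <<'E'
from wr import *
for i in range(4): camera("wrist")
s=status.read_state(); print(s["t"],s["tcp_pos"],s["wrist_force"],s["width"])
s,P=shot("w9"); X=cloud(P)
B=np.array([549.1,52.5]);a=0.046
u=(X[...,0]-B[0])*np.cos(a)+(X[...,1]-B[1])*np.sin(a); v=-(X[...,0]-B[0])*np.sin(a)+(X[...,1]-B[1])*np.cos(a)
m=(abs(u)<75)&(abs(u)>30)&(v>-70)&(v<20)&(abs(X[...,2]-110)<20)
A=np.c_[np.ones(m.sum()),v[m],u[m]]; z=X[...,2][m]
for _ in range(4):
    c=np.linalg.lstsq(A,z,rcond=None)[0]; k=abs(z-A@c)<3; A,z=A[k],z[k]
print(c,c[0]-65*c[1])
# wing and mark line in image: fit wing axis + mark in world
I=P["image"].astype(int); Y=(I[...,2]>150)&(I[...,1]>110)&(I[...,0]<100)
n,L,st,ce=cv2.connectedComponentsWithStats(Y.astype(np.uint8))
for i in range(1,n):
    if st[i,4]>80:
        q=X[L==i]; q=q[q[:,2]>np.percentile(q[:,2],60)-4]; f=cv2.fitLine(q[:,:2].astype(np.float32),cv2.DIST_HUBER,0,.01,.01).ravel(); print(st[i],"z",np.median(q[:,2]).round(1),"dir deg",np.rad2deg(np.arctan2(f[1],f[0]))%180,f[2:])
E
```

```text
t 23.62 pos [553.1 -13.  132.8] yaw 1.622 F [-12.4   1.1  34.7] w 8.6 j [-0.22  0.36  1.7  -0.    1.06 -0.27]
delta cm [ 0.18 -0.1  -0.22] rot [0.018 0.008 0.005] rows>= 0.04884412500484023
23.825 [553.09543705 -12.96592151 132.85557502] [-9.72831739 -0.56018029 29.80027163] 8.610110219554889
[ 1.08639817e+02  2.04880864e-02 -3.55360246e-05] 107.30809136604007Traceback (most recent call last):
  File "<stdin>", line 17, in <module>
cv2.error: OpenCV(4.12.0) /io/opencv/modules/imgproc/src/linefit.cpp:50: error: (-215:Assertion failed) count > 0 in function 'fitLine2D_wods'
```

Force rose from 17 to 30 N with the cover plane unchanged, so it is at its stop. I'll ease to a moderate hold, compare wing and marks, then sign off.

Call:
arm_command(
  steps=[
    [0,-0.05,0.22,0,0,0,1],
    [0,-0.03,0.25,0,0,0,1],
  ],
)

```text
t: 24.12
tcp_pos: [553.0, -12.9, 133.0]
ee_rot: [2.146, 2.263, 0.015]
wrist_force: [-5.1, -0.8, 18.3]
width: 8.5
```

```bash
python3 - <<'E'
from wr import *
s,P=shot("w10"); s2=status.read_state(); print(s2["t"],s2["tcp_pos"],s2["wrist_force"],s2["width"])
I=P["image"].astype(int); Y=(I[...,2]>150)&(I[...,1]>110)&(I[...,0]<110)&(abs(np.arange(640)-320)<40)
n,L,st,ce=cv2.connectedComponentsWithStats(Y.astype(np.uint8))
z={}
for i in range(1,n):
    if st[i,4]>80:
        r,c=np.nonzero(L==i); zz=107 if r.mean()<210 else 142
        q=np.array([back(P,a,b,zz) for a,b in zip(r,c)]); f=cv2.fitLine(q[:,:2].astype(np.float32),cv2.DIST_L2,0,.01,.01).ravel()
        print(st[i],"dir deg",np.rad2deg(np.arctan2(f[1],f[0]))%180,f[2:])
cv2.imwrite("pics/w10c.png",cv2.resize(P["image"][130:330,220:420],None,fx=2.9,fy=2.9))
t=camera("top"); cv2.imwrite("pics/top10.png",t["image"])
E
```

```text
24.175 [552.94466843 -12.94357553 132.98234386] [-4.68084739  0.62183181 17.49270835] 7.674157051224671
[313 150  10  48 470] dir deg 92.48121 [550.5134    28.100725]
[ 309  234   18   77 1259] dir deg 93.165375 [551.9572   -10.500025]
```

View pics/w10c.png

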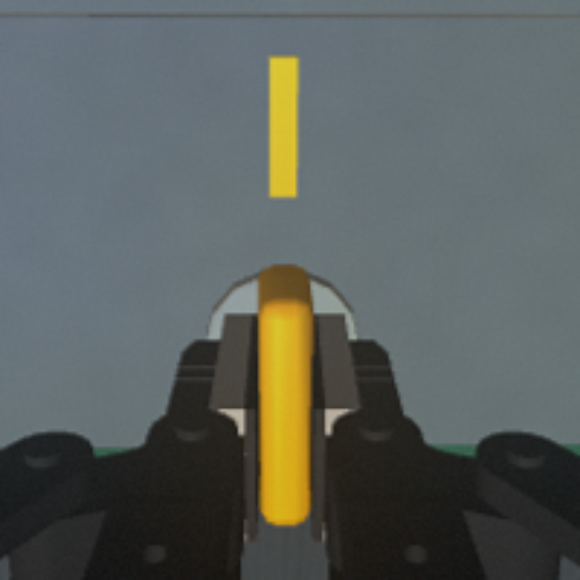

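View pics/top10.png

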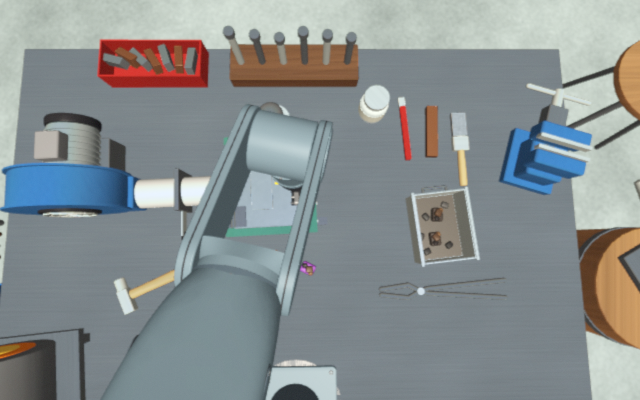

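Wing and mark agree to 0.7°. The 17.5 N hold is slightly under twice 9 N, so I'll press a bit firmer.

Call:
arm_command(
  steps=[
    [0,-0.03,0.33,0,0,0,1],
    [0,-0.03,0.33,0,0,0,1],
    [0,-0.03,0.33,0,0,0,1],
  ],
)

```text
t: 24.6
tcp_pos: [552.9, -12.9, 132.9]
ee_rot: [2.139, 2.261, 0.019]
wrist_force: [-8.2, 0.5, 25.4]
width: 8.6
```

```bash
python3 - <<'E'
from workcell import status,camera,job
camera("wrist");s=status.read_state(); print(s["t"],s["tcp_pos"],s["wrist_force"],s["width"])
if 18<s["wrist_force"][2]<34: print(job.sign_off())
E
```

```text
24.65 [552.94693587 -12.94236249 132.90313421] [-7.84127237  0.86320399 25.15313584] 8.273825566016361
the job is handed in; nothing more can be done
None
```

I put both clinker lumps in the ash bin and tipped the cover shut. I then turned the wing about 0.71 rad clockwise into line with the yellow marks, pressed the cover home, and handed the job in at 24.65 s while still gripping and pressing.

- **Clinker:** both lumps show in the bin in the wrist and top views.
- **Fastener:** the wing reads within about 0.7° of the yellow mark, and the cover dropped about 6 mm as the slot passed over the wire.
- **Cover:** I put it at about 0.001 rad. The raw reading was -0.02, which I corrected by the offset seen when the cover was known to rest at 0.075. The cover did not move when the force went from 17 to 30 N, so it is at its stop. The final hold is about 25 N down, with about 8 N sideways.
- **Second grip:** my first grip on the far clinker was about 14 mm too high, so I opened and gripped it again lower.
- **Other tools:** those in view in the last top picture look unmoved, but the arm hid part of the hammer there.

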